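# Demagnetise a watch head on the stall's pulse demagnetiser

### The job

The silver watch head in the dish of the grey demagnetiser needs demagnetising. With closed fingertips, press down the raised half of the demagnetiser's rocker switch to turn it on, then press the round push button fully down and keep it down for about two seconds, and once the button is up again press the other half of the rocker to turn it off. Leave the watch lying in its dish, and the tin, the punch and the mallet where they are.

Things in the scene. Friction and masses are not known exactly. Their poses are not given: they have to be found in the camera images.
- demag: Demagnetiser: grey steel box 126 (x) x 206 (y) mm, flat top 50 mm above the plank, screwed down; yaw up to 0.8 rad either way. Origin: centre of its underside; own x to its rear (mains lead), y along it, z up. On top, in its frame: black round dish with the watch at y +46 mm; at y -62 mm an aluminium plate with the black rectangular rocker at x +33 mm and the black round push button at x -33 mm.
- rocker (a joint): Rocker switch, rad: -0.2 off (the start: outer half up), +0.2 on (inner half up). Outer half: towards own -y, the box's end; inner: towards the dish. 22 (x) x 30 (y) mm, a shallow V pivoting along own x, in a frame 53 mm above the plank. The half that is down is level, at 55 mm; the end of the raised half is at 61 mm. A spring snaps it to the nearer end; about 4 N at 11 mm from the pivot moves it.
- rocker_outer (a point): Point on the face of the rocker's outer half, 11 mm from the pivot line: press here to switch on. It moves with the rocker: about 59 mm above the plank when off, 55 mm when on.
- rocker_inner (a point): Point on the face of the rocker's inner half, 11 mm from the pivot line: press here to switch off. It moves with the rocker: about 55 mm above the plank when off, 59 mm when on.
- pulse (a joint): Round push button, travel in m: 0 = up, 0.005 = fully down. Sprung: 1.8 N starts it, 6 N holds it fully down; it comes up by itself. The demagnetiser gives its pulse only while switched on.
- button_top (a point): Centre of the flat top of the push button's cap, 22 mm diameter, 61 mm above the plank when up, 56 mm when fully down; the 31 mm steel collar round it is 54 mm above the plank. It moves with the button.
- dish (a point): Centre of the dish's inner floor (82 mm inside diameter), 53 mm above the plank, on which the watch lies.
- watch: Loose silver watch head without band, 40 mm diameter, 49 mm over its lugs, 11 mm thick, about 70 g, lying face up in the dish. Origin: centre of its underside.
- tin: Loose round open tin of buckles, 90 mm diameter, 34 mm high. Origin: centre of its underside. Stands beyond the dish end of the demagnetiser.
- punch: Loose red-handled rotary punch pliers, lying, about 190 x 80 mm, 20 mm high. Origin: on the plank near the middle; own x towards the jaws. Lies beyond the switch end of the demagnetiser.
- mallet: Loose wooden mallet lying behind the demagnetiser: head 60 mm diameter, 90 mm long along own y; handle 23 mm thick reaching to 227 mm along own -x. Origin: on the plank under the middle of the head.
Mind the look-alikes: they are no part of the job. Several things have the shape of the watch; the one meant has the colours described above.

How it is judged (in metres and radians):
On the way, in this order (a step that is already met when the one before it is completed fails the run):
1. the rocker is switched on, the button still up (value of joint rocker above 0.15 rad and value of joint pulse below 0.001 m), for 0.2 s.
2. with the rocker on, the button is held fully down by the fingers for 1.5 s (value of joint rocker above 0.15 rad and value of joint pulse above 0.004 m and contact force between the fingers and demag above 0.5 N), for 1.5 s.
3. the button is up and the rocker is switched off (value of joint rocker below -0.15 rad and value of joint pulse below 0.001 m), for 0.2 s.
At the end, for the whole second after the job is handed in: The rocker is off (below -0.15 rad), the button is up (within 1 mm), the watch lies flat in the dish within 8 mm of where it was, and tin, punch and mallet are within 15 mm of where they were (all of step 3 and horizontal distance between watch and dish below 0.022 m and angle between watch's own z axis and vertical below 0.1 rad and distance of watch from where it was at the start of the episode below 0.008 m and linear speed of watch below 0.02 m/s and distance of each of tin, punch, mallet from where it was at the start of the episode below 0.015 m); the robot touches nothing.
It fails at once if the button is pressed while the rocker is off (value of joint pulse above 0.003 m and value of joint rocker below 0 rad).
It fails at once if the watch is shifted or lifted (more than 8 mm) or tipped (distance of watch from where it was at the start of the episode above 0.008 m or angle between watch's own z axis and vertical above 0.3 rad).
It fails at once if the tin, punch or mallet is moved or lifted by more than 15 mm (distance of any of tin, punch, mallet from where it was at the start of the episode above 0.015 m).
It also fails if it takes over 40 s, if anything falls off the work surface, if the arm or the gripper's body presses on something with over 40 N, if the wrist force passes 120 N, or if a joint passes its speed limit or range.

### The arm

A 7-joint arm with a two-finger parallel gripper is mounted at the origin on the work surface. World frame = base frame: x ahead of the robot, y to its left, z up, the work surface at z = 0. Lengths are in mm, angles in rad, forces in N, time in s.
With the tool pointing down it reaches from about 400 to 875 mm from the base axis. Payload 4.4 kg.
Tool frame: the origin (TCP) lies at the very end of the fingers, on their centre line; the grasp point (between the pads) lies 19 mm behind it; z points along the fingers, y is the direction in which the jaws open and shut (so a half turn about z gives the same grasp; the last joint's range is limited). The gripper opens to 85 mm and grips with 20 to 120 N. Pads are 22 mm wide; open, the fingers measure 114 mm over their backs; the gripper's body (76 mm by 85 mm) begins 54 mm behind the grasp point. The pads swing forward as they close: fully open they stand 13 mm farther back than shut.
Start: joints at [-1.343, 0.628, 0.038, 1.517, -0.027, 0.996, -0.02], TCP at [188.21, 622.169, 231.313] pointing down, gripper open.
Joint ranges: [-3.06, 3.06], [-0.37, 2.12], [-1.25, 1.32], [0.18, 2.47], [-1.1, 4.24], [0.23, 1.98], [-2.94, 2.94]. Speed limits (rad/s): [2.57, 2.57, 3.14, 3.14, 3.14, 3.14, 3.14].

### API

Orientations are given as [roll, pitch, yaw] about the fixed x, y, z axes, in that order (R = Rz(yaw) Ry(pitch) Rx(roll)).
In Python, from cell import ctrl gives the robot as it stands.
- The arm moves only by the shell command python3 -m crank 'ROWS' [OPENING]. ROWS is JSON, a list that holds one entry, the list of rows, each a list of 6 numbers: the shift along the tool's x, y, z in units of 30 mm (1.0 is 30 mm), then the turn, a rotation vector about the tool's x, y, z in units of 6 degrees (1.0 is 6 degrees). In form: [[[tx, ty, tz, rx, ry, rz], ...]]. A call has 1 to 12 rows; each row shifts and turns the pose as measured when the row begins, along the tool's axes as they then stand; what a row does not reach is not made up. A row lasts 1/12 s, in which the tool goes at most 41.7 mm and 7.16 degrees, less where a joint would pass 70% of its speed; a pose out of reach is approached as far as the arm can. A call is refused whole if a number of a shift passes 1 or a number of a turn 1, either way. A call with a gripper value outside its range is refused whole. OPENING is the gripper command: -1 is fully open, 1 is shut, values between are in proportion, set as the call begins (- or left out, the last holds). The fingers move at their own pace and stop on an object; the grip force is fixed at half the most. Time passes only in rows, so rows that do not move let the fingers close. It gives the time, the measured TCP pose, the force and the opening at its end, in the units of the state.
- ctrl.read_state(): the state, without advancing time (a new reading comes with each control period).
- ctrl.get_image(name): name is "side" or "top"; returns a dict with "color" (480x640x3 uint8, red, green, blue), "depth" (480x640 float32, mm along the optical axis (not along the pixel's ray), 0 where there is no reading), "camera_matrix" (3x3 intrinsics, pixels), "R" (3x3) and "t" (3): a world point X has camera coordinates R X + t. Camera axes: x right, y down, z forward; pixel columns grow to the right and rows downward; lengths in mm; the calibration is good to about 2 mm. A picture is of the moment at which its call begins.
- ctrl.finish_job(): hands the job in, once; it reports no verdict.
Trained networks look in a picture, given as the dict that the camera call returned (one of the last four; its "shot" number tells which), for a name from the list of things; names that differ only in an ending like _2 or _b are one class to them, and where a whole thing is asked for, a point or a joint stands for the part that bears it (a point fixed in the world has none). Each returns a list of dicts, best first, with "conf" (0 to 1); they miss things now and then, are a little off and sometimes report something else, mostly with a low value. They report only what shows in the picture. A call takes as long as a camera call. They do not tell look-alikes from the thing itself.
- ctrl.search_frame(query, picture): "extent" ([centre column, centre row, width, height] in pixels, round what is visible of it).
The state is a dict: "clock": time; "qpos": joint angles; "qd": joint speeds; "tau": joint torques, N m; "eef_pos": TCP position; "tool_rot": TCP orientation; "force": force on the tool from outside, world axes, zero at the start; "torque": the same for the moment, N m; "width": finger opening in mm.
Only numpy, scipy, OpenCV 4.12 (cv2) and the standard library are available. Lean on these libraries where they do the work, as an engineer would, in place of code of your own. Each camera call takes 0.05 s, during which the arm holds its last target. There are 200 camera calls.

## Working session

There is one attempt and no reset: what is moved stays moved. The work goes in short steps, Python scripts to look and compute and a shell command to move; the robot and the scene stay as the last step left them, time stands still between calls to the robot, and variables do not carry over. Pictures are saved under pics/ and viewed, about 8 in all and at most 12, crops included, and the job is handed in when it is done.

```bash
mkdir -p pics; ls
cat > h.py <<'E'
import numpy as np, cv2
from cell import ctrl
def w(p,u,v,d=None,z=None):
    K=np.array(p["camera_matrix"]);R=np.array(p["R"]);t=np.array(p["t"])
    r=R.T@np.linalg.solve(K,[u,v,1.0]);o=-R.T@t
    return o+r*(d if d is not None else (z-o[2])/r[2])
def px(p,X):
    c=np.array(p["camera_matrix"])@(np.array(p["R"])@np.array(X,float)+np.array(p["t"]));return c[:2]/c[2]
E
python3 - <<'E'
from h import *
s=ctrl.read_state();print(s)
for n in("top","side"):
    p=ctrl.get_image(n);cv2.imwrite(f"pics/{n}0.png",p["color"][:,:,::-1])
    print(n,(-np.array(p["R"]).T@p["t"]).round())
    for q in("demag","rocker","pulse","watch","dish","tin","punch","mallet","rocker_outer","rocker_inner","button_top"):
        try:
            for d in ctrl.search_frame(q,p)[:3]:
                u,v=d["extent"][:2];dd=float(p["depth"][int(v),int(u)])
                print(q,round(d["conf"],2),np.round(d["extent"]),w(p,u,v,d=dd).round(1))
        except Exception as e:print(q,e)
E
```

```text
pics
{'clock': 0.0, 'qpos': array([-1.34279325,  0.62934966,  0.03842651,  1.51838952, -0.02700049,
        0.99625388, -0.02000658]), 'qd': array([-1.55895789e-03,  2.92810020e-04, -8.40514009e-05,  1.26552550e-03,
        2.95221702e-04,  3.41408863e-04, -5.74115229e-04]), 'tau': array([ 3.04710147e-04, -5.63401723e+01,  1.22659508e+00, -1.93440878e+01,
        1.11251447e-02,  1.03376553e-02, -1.25364870e-06]), 'eef_pos': array([188.01991865, 621.56236179, 230.37960981]), 'tool_rot': array([-3.13970983e+00,  1.57741949e-05,  2.84779475e+00]), 'force': array([0.35708816, 0.19095623, 0.42542909]), 'torque': array([-0.03689883, -0.00876878, -0.04104125]), 'width': 85.58210844354704}
top [535.  83. 971.]
demag 0.55 [403. 252. 136. 116.] [583.9 -59.8  56.9]
rocker 0.5 [444. 249.  17.  16.] [ 588.8 -133.1   55.7]
pulse 0.66 [432. 280.  13.  10.] [ 532.3 -109.8   61. ]
pulse 0.52 [446. 249.  21.  16.] [ 589.  -137.4   52. ]
watch 0.91 [382. 243.  25.  22.] [599.6 -20.9  65.1]
watch 0.62 [402. 358.  21.  26.] [389.2 -61.   13.2]
watch 0.61 [305. 329.  25.  24.] [442.3 117.8  10.9]
tin 0.7
[... 488 characters left out ...]
9. 202. 105. 101.] [584.  -13.7  63.3]
rocker 0.7 [339. 162.  14.  14.] [ 589.2 -140.3   55.8]
watch 0.81 [333. 199.  24.  16.] [596.4 -22.4  62.7]
watch 0.75 [432. 210.  18.  16.] [386.3 -54.    9.6]
watch 0.71 [410. 275.  23.  20.] [440.2 119.    9.8]
dish 0.8 [335. 202. 105.  99.] [591.2 -13.   63.3]
dish 0.44 [333. 200.  22.  17.] [596.1 -17.5  62.6]
dish 0.23 [311. 266.  42.  50.] [628.3 118.5  20.8]
tin 0.69 [311. 268.  45.  53.] [629.2 116.8  12.6]
mallet 0.88 [270. 179.  86.  71.] [737.4 -98.8  35.8]
rocker_outer 0.56 [341. 165.  13.  14.] [ 584.1 -128.3   57.6]
rocker_inner 0.68 [340. 163.  12.  14.] [ 586.1 -139.    54.8]
button_top 0.63 [368. 173.   9.   8.] [ 525.5 -107.    59.3]
```

Run:
```python
from h import *
p=ctrl.get_image("top");im=p["color"][:,:,::-1].copy()
# dish circle / box top by depth: fit the top face with minAreaRect
d=p["depth"];v,u=np.mgrid[0:480,0:640]
K=np.array(p["camera_matrix"]);P=np.linalg.solve(K,np.stack([u.ravel(),v.ravel(),np.ones(u.size)]))*d.ravel()
W=(np.array(p["R"]).T@(P-np.array(p["t"])[:,None])).T
m=(W[:,2]>42)&(W[:,2]<75)&(abs(W[:,0]-575)<160)&(abs(W[:,1]+75)<160)
mk=(m.reshape(480,640)*255).astype(np.uint8)
n,l,st,c=cv2.connectedComponentsWithStats(mk);k=1+st[1:,4].argmax()
pts=W[(l==k).ravel()][:,:2].astype(np.float32);r=cv2.minAreaRect(pts);print(r,cv2.boxPoints(r))
def crop(p,im,n,a):
    cv2.imwrite(n,cv2.resize(im[a[0]:a[1],a[2]:a[3]],None,fx=5,fy=5,interpolation=cv2.INTER_CUBIC))
crop(p,im,"pics/t1.png",(195,315,325,485))
s=ctrl.get_image("side");crop(s,s["color"][:,:,::-1],"pics/s1.png",(140,260,270,430))
```

```text
((586.7030639648438, -64.70155334472656), (207.0731658935547, 126.58141326904297), 65.62870025634766) [[ 486.328     -132.89523  ]
 [ 601.62976   -185.12885  ]
 [ 687.0781       3.4921265]
 [ 571.77637     55.72574  ]]
```

View pics/t1.png

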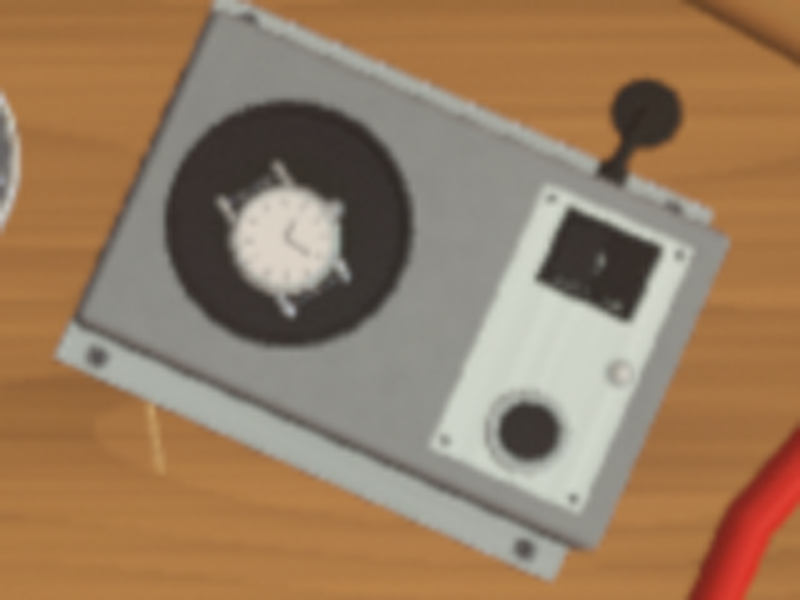

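View pics/side0.png

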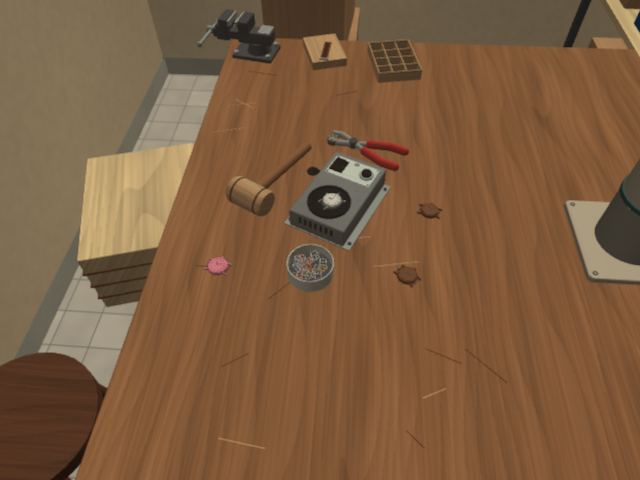

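The top crop shows the demagnetiser with the silver watch (white dial) in the dish at (289,224). The rocker is at (598,264) and the button at (528,432). The look-alikes are the two brown watch shapes and the pink one on the plank, in the side view at (430,210), (408,274) and (218,265). The silver one in the dish is the one meant, and I won't touch any of them.

Next: shut the fingers, turn to line up with the box, and travel.

```bash
cat >> h.py <<'E'
YAW=-0.4254
xh=np.array([np.cos(YAW),np.sin(YAW),0]);yh=np.array([-np.sin(YAW),np.cos(YAW),0])
C=np.array([586.7,-64.7,0.])
def at(x,y,z): return C+x*xh+y*yh+np.array([0,0,z])
def plan(T):
    from scipy.spatial.transform import Rotation as Ro
    s=ctrl.read_state();A=Ro.from_euler("xyz",s["tool_rot"])
    B=Ro.from_euler("xyz",[np.pi,0,YAW+np.pi/2])
    print("t",round(s["clock"],2),"pos",s["eef_pos"].round(1),"F",s["force"].round(1),"w",round(s["width"],1))
    print("shift units",(A.inv().apply(T-s["eef_pos"])/30).round(3),"turn units",((A.inv()*B).as_rotvec(degrees=True)/6).round(3))
E
python3 - <<'E'
from h import *
p=ctrl.get_image("top")
print("btn",w(p,430.6,281.4,z=61)," model",at(-33,-62,61));print("rck",w(p,444.6,247.8,z=57),"model",at(33,-62,57));print("dish",w(p,382.8,239.8,z=55),"model",at(0,46,55))
E
python3 -m crank '[[[0,0,0,0,0,1],[0,0,0,0,0,1],[0,0,0,0,0,1],[0,0,0,0,0,1],[0,0,0,0,0,1],[0,0,0,0,0,1],[0,0,0,0,0,1],[0,0,0,0,0,1],[0,0,0,0,0,1],[0,0,0,0,0,1],[0,0,0,0,0,1],[0,0,0,0,0,1]]]' 1
python3 -c "
from h import *
plan(at(33,-76,90))"
```

```text
btn [ 530.49249792 -106.76335976   61.        ]  model [ 531.05468667 -107.55556095   61.        ]
rck [ 590.47862412 -133.71713381   57.        ] model [ 591.17235297 -134.79278179   57.        ]
dish [605.33529094 -23.38504319  55.        ] model [605.68351756 -22.79980834  55.        ]
clock: 2.35
eef_pos: [187.8, 622.5, 231.7]
tool_rot: [-3.14, -0.001, 1.532]
force: [0.4, 0.4, -0.1]
width: -0.2
t 2.35 pos [187.8 622.5 231.7] F [ 0.4  0.4 -0.1] w -0.2
shift units [-25.139  14.249   4.664] turn units [-0.019 -0.009  3.691]
```

```bash
python3 -m crank '[[[0,0,0,0,0,1],[0,0,0,0,0,1],[0,0,0,0,0,1],[0,0,0,0,0,0.7],[0,0,0,0,0,0]]]'
python3 -c "
from h import *
plan(at(33,-76,90))"
```

```text
clock: 2.77
eef_pos: [186.8, 622.9, 231.6]
tool_rot: [-3.139, -0.001, 1.122]
force: [-0.1, 0.2, 0.3]
width: -0.1
t 2.77 pos [186.8 622.9 231.6] F [-0.1  0.2  0.3] w -0.1
shift units [-17.385  23.119   4.652] turn units [-0.024 -0.006 -0.219]
```

```bash
python3 -m crank '[[[-0.75,1,0,0,0,0],[-0.75,1,0,0,0,0],[-0.75,1,0,0,0,0],[-0.75,1,0,0,0,0],[-0.75,1,0,0,0,0],[-0.75,1,0,0,0,0],[-0.75,1,0,0,0,0],[-0.75,1,0,0,0,0],[-0.75,1,0,0,0,0],[-0.75,1,0,0,0,0],[-0.75,1,0,0,0,0],[-0.75,1,0,0,0,0]]]'
python3 -c "
from h import *
plan(at(33,-76,90))"
```

```text
clock: 3.77
eef_pos: [403.8, 223.9, 227.8]
tool_rot: [-3.136, -0.011, 1.178]
force: [0.7, -0.1, -0.0]
width: 0.2
t 3.77 pos [403.8 223.9 227.8] F [ 0.7 -0.1 -0. ] w 0.2
shift units [-9.177 10.351  4.433] turn units [-0.055 -0.108  0.315]
```

```bash
python3 -m crank '[[[-0.92,1,0.2,0,0,0],[-0.92,1,0.2,0,0,0],[-0.92,1,0.2,0,0,0],[-0.92,1,0.2,0,0,0],[-0.92,1,0.2,0,0,0],[-0.92,1,0.2,0,0,0],[-0.92,1,0.2,0,0,0],[-0.92,1,0.2,0,0,0],[-0.92,1,0.2,0,0,0],[-0.92,1,0.2,0,0,0],[0,0,0,0,0,0]]]'
python3 -c "
from h import *
plan(at(33,-76,90))"
```

```text
clock: 4.68
eef_pos: [586.4, -157.3, 165.2]
tool_rot: [3.134, -0.016, 1.202]
force: [0.9, -1.2, 1.1]
width: -0.1
t 4.68 pos [ 586.4 -157.3  165.2] F [ 0.9 -1.2  1.1] w -0.1
shift units [ 0.253 -0.167  2.51 ] turn units [ 0.07  -0.154  0.54 ]
```

```bash
python3 -m crank '[[[0.25,-0.17,0.6,0.07,-0.15,0.5],[0,0,0.6,0,0,0],[0,0,0.6,0,0,0],[0,0,0.5,0,0,0],[0,0,0,0,0,0],[0,0,0,0,0,0]]]'
python3 - <<'E'
from h import *
plan(at(33,-76,60))
p=ctrl.get_image("side");im=p["color"][:,:,::-1].copy()
cv2.imwrite("pics/s2.png",cv2.resize(im[100:260,270:430],None,fx=3.7,fy=3.7,interpolation=cv2.INTER_CUBIC))
E
```

```text
clock: 5.18
eef_pos: [586.5, -154.2, 94.5]
tool_rot: [3.137, 0.001, 1.151]
force: [-0.5, -0.5, 0.2]
width: 0.1
t 5.18 pos [ 586.5 -154.2   94.5] F [-0.5 -0.5  0.2] w 0.1
shift units [ 0.188 -0.131  1.148] turn units [0.046 0.006 0.056]
```

View pics/s2.png

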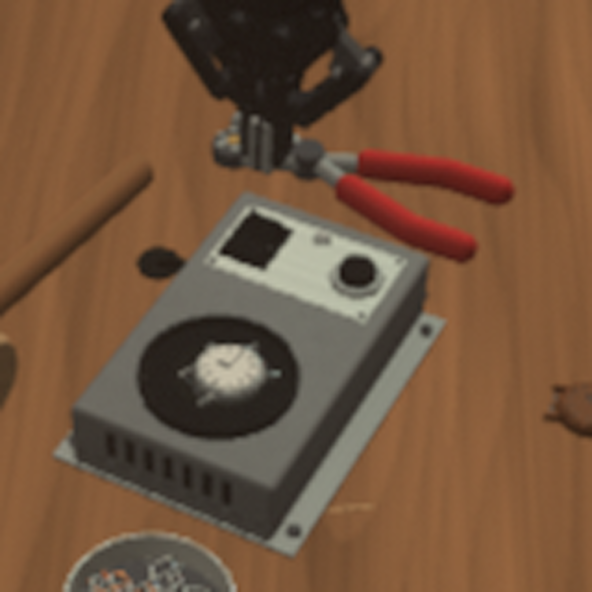

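The side view shows the shut fingers above the outer end, tip at crop (260,168). The rocker is at (255,240) and the button at (357,272), with the watch undisturbed. Next: correct the lateral offset and descend.

```bash
python3 -m crank '[[[0.19,-0.13,0.4,0.05,0,0],[0.05,-0.03,0.4,0,0,0],[0,0,0,0,0,0],[0,0,0,0,0,0]]]'
python3 - <<'E'
from h import *
p=ctrl.get_image("side");print(px(p,[586.5,-154.2,94.5]),"seen 340.3,145.4")
plan(at(33,-75,55))
E
```

```text
clock: 5.57
eef_pos: [586.9, -144.2, 71.2]
tool_rot: [3.138, -0.001, 1.154]
force: [-0.1, -1.3, 0.5]
width: -0.0
[341.14533134 143.94700102] seen 340.3,145.4
t 5.62 pos [ 586.7 -144.1   71.2] F [ 0.2 -0.8 -0.2] w 0.2
shift units [-0.09   0.005  0.538] turn units [ 0.029 -0.011  0.082]
```

```bash
python3 -m crank '[[[-0.12,0,0.1,0,0,0],[0,0,0.15,0,0,0],[0,0,0.15,0,0,0],[0,0,0.1,0,0,0],[0,0,0,0,0,0]]]'
python3 - <<'E'
from h import *
plan(at(33,-75,55))
E
```

```text
clock: 6.03
eef_pos: [585.7, -149.3, 56.1]
tool_rot: [3.136, -0.0, 1.153]
force: [-0.4, -0.0, -0.3]
width: 0.2
t 6.03 pos [ 585.7 -149.3   56.1] F [-0.4 -0.  -0.3] w 0.2
shift units [ 0.083 -0.033  0.036] turn units [ 0.055 -0.003  0.076]
```

Run:
```python
from h import *
p=ctrl.get_image("side");im=p["color"][:,:,::-1].copy()
a=cv2.resize(im[120:190,305:395],None,fx=8,fy=8,interpolation=cv2.INTER_CUBIC)
cv2.imwrite("pics/s3.png",a)
```

```text
(no output)
```

View pics/s3.png

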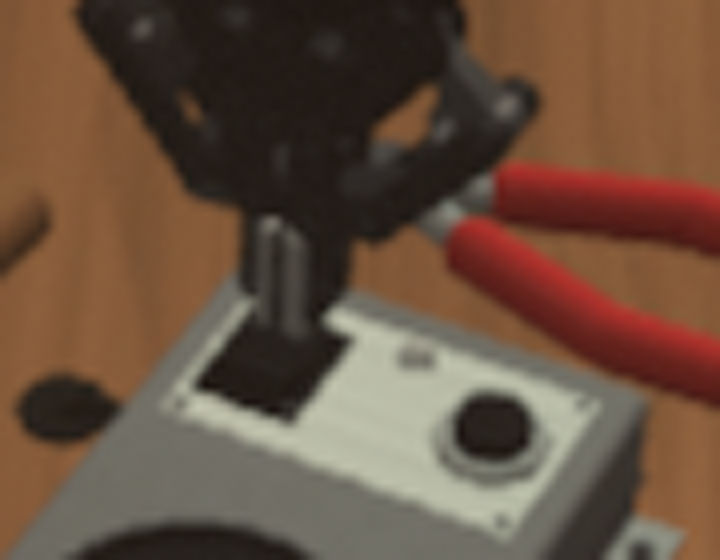

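The fingertips sit on the rocker's outer half at (280,330). The rocker has probably snapped over already, so I'll press until I feel contact, then lift and check.

```bash
python3 -m crank '[[[0.07,0,0.04,0,0,0],[0,0,0.07,0,0,0],[0,0,0.07,0,0,0],[0,0,0,0,0,0]]]'
python3 -m crank '[[[0,0,-0.6,0,0,0],[0,0,-0.5,0,0,0],[0,0,0,0,0,0]]]'
python3 - <<'E'
from h import *
plan(at(-33,-62,75))
p=ctrl.get_image("side");im=p["color"][:,:,::-1].copy()
print([ (k,px(p,at(33,-62+k,57)).round(1)) for k in(-11,11)])
a=cv2.resize(im[120:190,305:395],None,fx=8,fy=8,interpolation=cv2.INTER_CUBIC)
cv2.imwrite("pics/s4.png",a)
E
```

```text
clock: 6.42
eef_pos: [587.1, -147.9, 55.9]
tool_rot: [3.135, -0.003, 1.153]
force: [0.6, -0.0, -0.3]
width: -0.2
clock: 6.67
eef_pos: [587.1, -146.8, 89.9]
tool_rot: [3.135, -0.004, 1.153]
force: [0.1, -1.2, 0.2]
width: -0.1
t 6.67 pos [ 587.1 -146.8   89.9] F [ 0.1 -1.2  0.2] w -0.1
shift units [ 0.437 -2.242  0.484] turn units [ 0.063 -0.034  0.073]
[(-11, array([340.4, 160.1])), (11, array([335.8, 166.2]))]
```

View pics/s4.png

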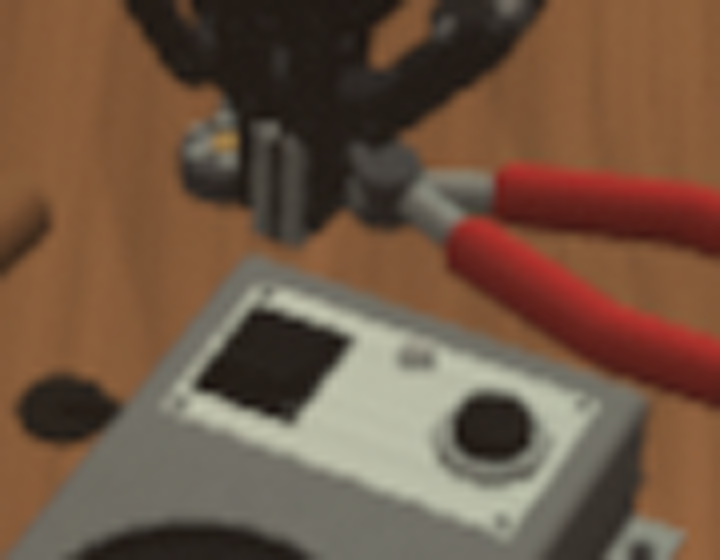

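The fingers are clear and the rocker is unobstructed at (275,360). The contact stop at 55.9 mm suggests it's on. I'll check the heights of both halves in the depth image.

```bash
cat >> h.py <<'E'
def heights(n="side"):
    p=ctrl.get_image(n);d=p["depth"].astype(float);v,u=np.mgrid[0:480,0:640]
    P=np.linalg.solve(np.array(p["camera_matrix"]),np.stack([u.ravel(),v.ravel(),np.ones(u.size)]))*d.ravel()
    W=(np.array(p["R"]).T@(P-np.array(p["t"])[:,None])).T
    L=np.stack([(W-C)@xh,(W-C)@yh,W[:,2]],1)
    for x,y,nm in((33,-73,"outer"),(33,-51,"inner"),(-33,-62,"button"),(0,-35,"box top 50")):
        m=(abs(L[:,0]-x)<8)&(abs(L[:,1]-y)<3.5)&(abs(L[:,2]-57)<12)&(d.ravel()>0)
        print(n,nm,m.sum(),L[m,2].mean().round(1),L[m,2].std().round(1))
E
python3 -c "
from h import *
heights();heights('top')"
```

```text
side outer 18 55.1 1.4
side inner 33 56.6 3.4
side button 15 61.4 1.3
side box top 50 16 49.9 1.6
top outer 16 55.6 1.7
top inner 35 60.6 1.2
top button 36 61.7 1.7
top box top 50 32 51.0 1.4
```

Outer half 55 mm and inner half about 60 mm in the top view, so the rocker is on. The button is up at 61 mm. Next: move to the button.

```bash
python3 -m crank '[[[0.2,-0.8,0,0.06,0,0.07],[0.2,-0.8,0,0,0,0],[0.04,-0.64,0.2,0,0,0],[0,0,0,0,0,0],[0,0,0,0,0,0]]]'
python3 -c "
from h import *
plan(at(-33,-62,56))"
```

```text
clock: 7.23
eef_pos: [525.4, -104.7, 76.2]
tool_rot: [-3.132, -0.0, 1.146]
force: [1.3, 0.1, 0.1]
width: -0.4
t 7.23 pos [ 525.4 -104.7   76.2] F [1.3 0.1 0.1] w -0.4
shift units [-0.01   0.217  0.671] turn units [-0.089 -0.004  0.003]
```

```bash
python3 -m crank '[[[-0.01,0.22,0.15,-0.08,0,0],[0,0,0.15,0,0,0],[0,0,0,0,0,0]]]'
python3 -c "
from h import *
plan(at(-33,-62,56))"
```

```text
clock: 7.48
eef_pos: [533.0, -108.6, 65.1]
tool_rot: [3.141, 0.0, 1.146]
force: [0.1, -0.9, 1.7]
width: 0.2
t 7.48 pos [ 533.  -108.6   65.1] F [ 0.1 -0.9  1.7] w 0.2
shift units [ 0.006 -0.073  0.305] turn units [0.001 0.003 0.003]
```

```bash
python3 -m crank '[[[0,-0.07,0.15,0,0,0],[0,0,0.15,0,0,0],[0,0,0.15,0,0,0],[0,0,0.2,0,0,0],[0,0,0.2,0,0,0],[0,0,0.2,0,0,0]]]'
```

```text
clock: 7.98
eef_pos: [532.7, -108.8, 55.2]
tool_rot: [3.138, -0.016, 1.141]
force: [-13.0, 4.9, 59.4]
width: 0.2
```

```bash
python3 -m crank '[[[0,0,0.1,0,0,0],[0,0,0.1,0,0,0],[0,0,0.1,0,0,0],[0,0,0.1,0,0,0],[0,0,0.1,0,0,0],[0,0,0.1,0,0,0]]]'
```

```text
clock: 8.48
eef_pos: [532.7, -108.8, 55.7]
tool_rot: [3.134, -0.031, 1.137]
force: [-8.0, 2.5, 33.1]
width: 0.1
```

```bash
python3 -m crank '[[[0,0,0.1,0,0,0],[0,0,0.1,0,0,0],[0,0,0.1,0,0,0],[0,0,0.1,0,0,0],[0,0,0.1,0,0,0],[0,0,0.1,0,0,0],[0,0,0.1,0,0,0],[0,0,0.1,0,0,0]]]'
```

```text
clock: 9.15
eef_pos: [532.7, -108.9, 55.7]
tool_rot: [3.13, -0.05, 1.132]
force: [-7.7, 2.3, 33.5]
width: -0.2
```

```bash
python3 -m crank '[[[0,0,0.1,0,0,0],[0,0,0.1,0,0,0],[0,0,0.1,0,0,0],[0,0,0.1,0,0,0],[0,0,0.1,0,0,0],[0,0,0.1,0,0,0],[0,0,0.1,0,0,0],[0,0,0.1,0,0,0]]]'
```

```text
clock: 9.82
eef_pos: [532.7, -108.9, 55.8]
tool_rot: [3.125, -0.069, 1.127]
force: [-8.6, 1.6, 34.0]
width: 0.1
```

```bash
python3 -m crank '[[[0,0,0.1,0,0,0],[0,0,0.1,0,0,0],[0,0,0.1,0,0,0],[0,0,-0.5,0,0,0],[0,0,-0.6,0,0,0],[0,0,0,0,0,0]]]'
python3 -c "
from h import *
plan(at(33,-49,90));heights('side');heights('top')"
```

```text
clock: 10.32
eef_pos: [531.9, -112.2, 91.1]
tool_rot: [3.121, -0.077, 1.123]
force: [-0.3, -0.3, 0.9]
width: -0.1
t 10.32 pos [ 531.9 -112.2   91.1] F [-0.3 -0.3  0.9] w -0.1
shift units [0.606 2.096 0.126] turn units [ 0.207 -0.734 -0.22 ]
side outer 18 54.6 1.4
side inner 24 57.3 3.2
side button 16 61.4 1.2
side box top 50 16 49.6 1.4
top outer 36 55.5 1.5
top inner 36 59.8 1.9
top button 20 61.4 1.4
top box top 50 36 50.9 1.6
```

Button up, rocker still on. Next: move to the inner half.

```bash
python3 -m crank '[[[0.2,0.7,0,0.2,-0.73,-0.22],[0.2,0.7,0,0,0,0],[0.2,0.6,0.2,0,0,0],[0,0,0,0,0,0],[0,0,0,0,0,0]]]'
python3 -c "
from h import *
plan(at(33,-49,55))"
```

```text
clock: 10.83
eef_pos: [589.3, -118.2, 75.8]
tool_rot: [-3.125, 0.006, 1.147]
force: [-0.5, -0.4, -0.5]
width: -0.0
t 10.83 pos [ 589.3 -118.2   75.8] F [-0.5 -0.4 -0.5] w -0.0
shift units [-0.04   0.297  0.69 ] turn units [-0.156  0.056  0.018]
```

```bash
python3 -m crank '[[[-0.03,0.25,0.1,-0.15,0.05,0],[0,0,0.1,0,0,0],[0,0,0,0,0,0]]]'
python3 -c "
from h import *
plan(at(33,-49,55))"
```

```text
clock: 11.08
eef_pos: [593.2, -121.9, 66.5]
tool_rot: [-3.137, 0.001, 1.147]
force: [0.2, -0.1, -0.1]
width: -0.0
t 11.08 pos [ 593.2 -121.9   66.5] F [ 0.2 -0.1 -0.1] w -0.0
shift units [0.015 0.117 0.381] turn units [-0.044  0.008  0.013]
```

```bash
python3 -m crank '[[[0.02,0.08,0.12,0,0,0],[0,0,0.12,0,0,0],[0,0,0.12,0,0,0],[0,0,0.1,0,0,0],[0,0,0.08,0,0,0],[0,0,0.08,0,0,0]]]'
```

```text
clock: 11.58
eef_pos: [595.4, -122.7, 54.8]
tool_rot: [-3.138, -0.005, 1.144]
force: [-3.8, 2.5, 19.0]
width: 0.1
```

```bash
python3 -m crank '[[[0,0,-0.6,0,0,0],[0,0,-1,0,0,0],[0,0,-1,0,0,0],[0,0,-1,0,0,0],[-0.7,0,-0.7,0,0,0],[-0.7,0,-0.7,0,0,0],[-0.7,0,0,0,0,0],[-0.7,0,0,0,0,0],[0,0,0,0,0,0],[0,0,0,0,0,0]]]'
python3 - <<'E'
from h import *
heights('side');heights('top')
for n in("top","side"):
    p=ctrl.get_image(n)
    for q in("watch","tin","punch","mallet"): print(n,q,[(round(d["conf"],2),np.round(d["extent"])) for d in ctrl.search_frame(q,p)[:3]])
    cv2.imwrite(f"pics/{n}5.png",p["color"][:,:,::-1])
E
```

```text
clock: 12.42
eef_pos: [556.7, -204.0, 211.4]
tool_rot: [-3.137, -0.004, 1.144]
force: [0.8, 0.3, -0.4]
width: -0.4
side outer 23 58.6 1.7
side inner 18 54.0 1.6
side button 17 61.1 1.2
side box top 50 16 50.1 1.5
top outer 35 60.6 2.0
top inner 34 55.9 1.6
top button 33 62.5 1.4
top box top 50 34 51.0 1.7
top watch [(0.92, array([400., 358.,  18.,  28.])), (0.87, array([308., 328.,  28.,  24.])), (0.86, array([382., 243.,  28.,  27.]))]
top tin [(0.48, array([443., 250.,  19.,  19.]))]
top punch [(0.66, array([494., 286.,  66., 102.]))]
top mallet [(0.67, array([436., 168., 126.,  88.]))]
side watch [(0.79, array([430., 210.,  21.,  18.])), (0.78, array([410., 274.,  24.,  17.])), (0.75, array([330., 201.,  23.,  18.]))]
side tin [(0.9, array([310., 267.,  44.,  47.])), (0.29, array([339., 164.,  17.,  10.]))]
side punch [(0.97, array([366., 150.,  82.,  39.])), (0.69, array([367., 175.,   9.,   7.]))]
side mallet [(0.87, array([269., 178.,  82.,  73.]))]
```

View pics/side5.png

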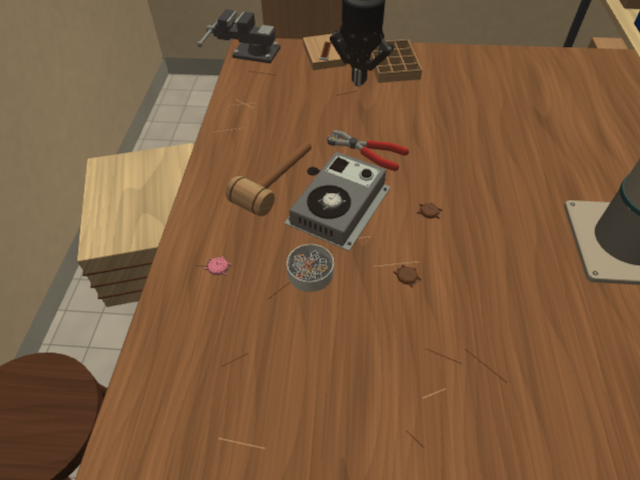

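The arm is clear. The watch at (331,200), tin at (310,267), punch at (367,150) and mallet at (269,179) are all unmoved. The rocker is off again and the button is up.

```bash
python3 -c "
from cell import ctrl
print(ctrl.finish_job())"
```

```text
the job is handed in; nothing more can be done
None
```

The job is done and handed in at about 12.6 s on the robot's clock. With shut fingertips I pressed the rocker's outer half to switch on, held the button down for about 2.1 s at roughly 34 N, let it come up, and pressed the inner half to switch off.

**Rocker and button:** after the last press, depth in both views showed the outer half raised (59–61 mm) and the inner half down (54–56 mm). The button was up at 61–62 mm.

**Watch, tin, punch and mallet:** they appear where they were to within a few pixels, and the arm was clear of everything at the end. The top view's network missed the tin on its last pass and reported the rocker in its place. The side view showed the tin unmoved.

**Less certain points:**
- Side-view depth of the inner half while the rocker was on was mixed (about 57 mm, with large scatter), so I relied on the top view's 60 mm for the on state.
- The first touch on the button peaked at about 59 N at the wrist, below the 120 N limit.

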